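Snap a tub lid on with the ratchet lid press

TASK

Close the tub of greens that stands in the blue lid press: press the red tab at the back of the press down until its ratchet pawl flips free of the teeth, then push the press arm down by its black handle until the lid is fully seated, and leave the press closed on it. Work by touch alone: do not lift the arm or anything else, keep your fingers off the tub and its lid, and leave the other things on the table where they are.

Things in the scene. Friction and masses are not known exactly. Their poses are not given: they have to be found in the camera images.
- press: the frame of the blue lid press, a base plate 370 x 190 mm that lies flat, fixed to the table. Origin on the table under the centre of the tub; its z is up, its -x points to the handle end (front), its +x to the hinge (130 mm behind the origin) and the red tab (261 mm behind it). Arm, pawl and tub lie on its middle plane y = 0
- hinge (a point): point on the arm's hinge axis, on the middle plane of the press, 102 mm above the table; the axis is parallel to the press's y. Two blue cheeks, up to 125 mm high and 31 mm wide together, carry it; the toothed sector (85 mm radius) stands out behind it, up to 180 mm high when the arm is down
- handle (a point): centre of the black rubber cross bar at the arm's end (28 mm thick, 90 mm long, lying along the press's y), 285 mm from the hinge axis. It moves on an arc of 285 mm radius about the hinge: straight ahead of it (press -x) and level with it, 102 mm above the table, when the arm is down, up to about 310 mm above the table when parked. Push on it from above, following the arc; the arm's blue bar (17 mm wide) runs from it to the hinge
- pawl_tab (a point): centre of the top of the red thumb tab (30 x 34 mm, 7 mm thick) at the pawl's tail, behind the hinge and the base plate's cheeks, 61 mm above the table before it is pressed; it turns about a pivot 53 mm in front of it (towards the hinge) and 15 mm below it, and sinks about 22 mm in all
- press_arm (a joint): angle of the press arm, rad: 0 right down, level, with the lid seated; 0.67 to 0.80 as parked; grows as it is raised (stop at 1.2). The hinge is stiff: the arm stays where it is left, does not fall when the pawl is freed, and takes about 2 to 5 N at the handle, 5 to 10 N over the last 0.08 rad where the pad seats the lid. While the pawl is in the teeth (one every 0.2 rad) the arm cannot be pushed down past the next tooth
- pawl (a joint): angle of the pawl, rad: 0 to 0.15 in the teeth, 0.42 thrown right off them. An over-centre spring holds it at either end: pressing the tab takes 2 to 4 N (10 N or more if the arm has first been shoved down hard against the pawl), and once past 0.20 (tab about 11 mm down) it flips to 0.42 and stays there by itself
- lid_travel (a joint): how far the lid has been pressed on, m: 0 perched on the tub's rim, 0.006 fully seated; the fit needs about 10 N on the lid and then stays
- lid: the white press-on lid on the tub, 163 x 199 x 10 mm, origin at the centre of its underside, 71 mm above the table when perched, 65 mm when seated; the arm's black pad presses on its middle
- tub: the clear tub of greens in the nest of the press, 160 x 197 x 56 mm, long side along the press's x, fixed; origin at the centre of its underside
- lid_loose_a: loose spare lid, 163 x 199 x 10 mm, left of the press; bystander, origin at the centre of its underside
- pen_2: red and white pen, 135 mm long, left of the press; bystander, origin at the centre of its underside
- tape_1: roll of brown packing tape, 96 mm across, 48 mm high, lying flat left of the press at the back; bystander, origin at the centre of its underside
- tub_pea_17: open tub of dark green pea shoots, 160 x 197 x 68 mm, right of the press; bystander, origin at the centre of its underside

How it is judged:
On the way, in this order (a step that is already met when the one before it is completed fails the run):
1. the pawl is pressed free while the arm is still up (value of joint pawl above 0.3 rad and value of joint press_arm above 0.4 rad), for 0.2 s.
2. the arm is pushed down and seats the lid (value of joint press_arm below 0.035 rad and value of joint lid_travel above 0.0045 m), for 0.2 s.
At the end, for the whole second after the job is handed in: The pawl is off the teeth (over 0.3 rad), the arm is down within 0.035 rad and at rest, and the lid is pressed on by at least 4.5 of its 6 mm (all of step 2 and value of joint pawl above 0.3 rad and velocity of joint press_arm between -0.05 and 0.05 rad/s); the robot touches nothing.
It fails at once if the arm is lifted instead of pushed down (value of joint press_arm above 0.9 rad).
It fails at once if the robot touches the tub or its lid (contact force between any of the fingers, the arm and lid above 1 N or contact force between any of the fingers, the arm and tub above 1 N).
It fails at once if another thing on the table is moved or lifted (distance of any of lid_loose_a, pen_2, tape_1, tub_pea_17 from where it was at the start of the episode above 0.02 m).
It also fails if it takes over 45 s, if anything falls off the work surface, if the arm or the gripper's body presses on something with over 40 N, if the wrist force passes 120 N, or if a joint passes its speed limit or range.

ROBOT

A 7-joint arm with a two-finger parallel gripper is mounted at the origin on the work surface; the furniture and walls round the work are solid. World frame = base frame: x ahead of the robot, y to its left, z up, the work surface at z = 0. Lengths are in m, angles in rad, forces in N, time in s.
With the tool pointing down it reaches from about 0.4 to 0.85 m from the base axis. Payload 10.4 kg.
Tool frame: the origin (TCP) lies between the finger pads; the fingertips stand 22 mm ahead of it and the grasp point (between the pads) lies 3 mm ahead of it; z points along the fingers, y is the line along which they close (so a half turn about z gives the same grasp; the last joint's range is limited). The gripper opens to 85 mm and grips with 20 to 120 N. Pads are 22 mm wide; open, the fingers measure 114 mm over their backs; the gripper's body (76 mm by 85 mm) begins 54 mm behind the grasp point. The pads swing forward as they close: fully open they stand 13 mm farther back than shut.
Start: joints at [-1.227, 0.332, -0.065, 1.46, 0.022, 1.35, -0.088], TCP at [0.224, 0.583, 0.253] pointing down, gripper open.
Joint ranges: [-2.6, 2.6], [-0.5, 2.12], [-1.47, 1.34], [0.16, 2.42], [-1.27, 4.41], [0.06, 2.06], [-2.6, 2.6]. Speed limits (rad/s): [2.22, 2.22, 2.79, 2.79, 3.14, 3.14, 3.14].

INTERFACE

Orientations are given as a unit quaternion [x, y, z, w].
In Python, from workcell import manip, camera, ticket, boxes_of, outline_of gives the robot as it stands.
- The arm moves only by the tool carry_out, never from a script. Its argument "deltas" is a list of rows, each a list of 5 numbers: the shift along the tool's x, y, z as a fraction of full scale, then the turn about the tool's z as a fraction of full scale, then the opening, from -1 (shut) to 1 (fully open), so that 0 is half open. In form: [[tx, ty, tz, spin, gripper], ...]. A call has 1 to 20 rows; each row is the pose to reach, as a shift and turn from the pose commanded when the call began, along the tool's axes at that moment; what a row does not reach only later rows make up. Full scale, the value 1, is 150 mm for a shift and 30 degrees for a turn. A row lasts 1/8 s, in which the tool goes at most 62.5 mm and 10.7 degrees, less where a joint would pass 70% of its speed; a pose out of reach is approached as far as the arm can. A call with a number of a shift or a turn outside -1 to 1 is refused whole. A call with a gripper value outside its range is refused whole. The fingers move at their own pace and stop on an object; "force" is the grip in N (left out, the last holds). Time passes only in rows, so rows that repeat a pose let the fingers close. It gives the time, the measured TCP pose, the force, the opening and the grip force at its end, in the units of the state.
- manip.get_obs(): the state, without advancing time (a new reading comes with each control period).
- camera(name): name is "side" or "top"; returns a dict with "img" (384x512x3 uint8, red, green, blue), "depth" (384x512 float32, m along the optical axis (not along the pixel's ray), 0 where there is no reading), "vertical_fov" (degrees; the focal length in pixels is half the picture's height over the tangent of half this angle, whatever the lens; pixels are square), "cx", "cy" (the principal point, pixels), "R" (3x3) and "t" (3): a world point X has camera coordinates R X + t. Camera axes: x right, y down, z forward; pixel columns grow to the right and rows downward; lengths in m; the calibration is good to about 2 mm. A picture is of the moment at which its call begins.
- ticket.hand_in(): hands the job in; it is judged then, once.
Trained networks look in a picture, given as the dict that the camera call returned (one of the last four; its "shot" number tells which), for a name from the list of things; names that differ only in an ending like _2 or _b are one class to them, and where a whole thing is asked for, a point or a joint stands for the part that bears it (a point fixed in the world has none). Each returns a list of dicts, best first, with "conf" (0 to 1); they miss things now and then, are a little off and sometimes report something else, mostly with a low value. They report only what shows in the picture. A call takes as long as a camera call.
- boxes_of(query, picture): "position" ([x, y, z] in m, in world coordinates, good to about 4 mm: the middle of the surface that is visible of it).
- outline_of(query, picture): "region" (384x512 bool, what is visible of it).
The state is a dict: "clock": time; "joint_pos": joint angles; "joint_velocities": joint speeds; "tau": joint torques, N m; "position": TCP position; "ee_rot": TCP orientation; "ft_force": force on the tool from outside, world axes, zero at the start; "torque": the same for the moment, N m; "grip_width": opening from 0.0 (shut) to 1.0 (fully open); "grasp_force": force on a finger pad.
Only numpy, scipy, OpenCV 4.12 (cv2) and the standard library are available. Lean on these libraries where they do the work, as an engineer would, in place of code of your own. Each camera call takes 0.05 s, during which the arm holds its last target. There are 200 camera calls.

## Working session

There is one attempt and no reset: what is moved stays moved. The work goes in short steps, Python scripts to look and compute and a tool call to move; the robot and the scene stay as the last step left them, time stands still between calls to the robot, and variables do not carry over. Pictures are saved under pics/ and viewed, at most 10 in all, crops included, and the job is handed in when it is done.

Besides the shell and the picture viewer there is one more tool, called after ">>>" as name([rows], argument=value, ...), one row to a line, values as JSON. carry_out: Moves the arm, as the interface text tells. Its arguments: {"type":"object","properties":{"deltas":{"type":"array","items":{"type":"array","items":{"type":"number"}}},"force":{"type":"number"}},"required":["deltas"]}

```bash
mkdir -p pics; cat > h.py <<'E'
import numpy as np,cv2
from workcell import manip,camera,ticket,boxes_of,outline_of
def f(c): return c["img"].shape[0]/2/np.tan(np.radians(c["vertical_fov"])/2)
def cloud(c):
    d=c["depth"];v,u=np.indices(d.shape);F=f(c)
    P=np.stack([(u-c["cx"])/F*d,(v-c["cy"])/F*d,d],-1)
    return (P-np.array(c["t"]))@np.array(c["R"])
E
python3 - <<'E'
from h import *
o=manip.get_obs();print({k:np.round(v,3) for k,v in o.items()})
ims=[]
for n in("top","side"):
    c=camera(n);cv2.imwrite(f"pics/{n}0.png",cv2.cvtColor(c["img"],cv2.COLOR_RGB2BGR))
    for q in["handle","pawl_tab","hinge","lid","press","press_arm","lid_loose_a","pen_2","tape_1","tub_pea_17"]:
        try: print(n,q,[(np.round(b["position"],3).tolist(),round(b["conf"],2)) for b in boxes_of(q,c)[:2]])
        except Exception as e: print(q,e)
E
```

```text
{'clock': np.float64(0.0), 'joint_pos': array([-1.227,  0.333, -0.065,  1.461,  0.022,  1.35 , -0.088]), 'joint_velocities': array([ 0.   , -0.001,  0.   ,  0.   , -0.   ,  0.   , -0.001]), 'tau': array([-0.0000e+00, -6.2545e+01,  4.9000e-02, -3.9162e+01,  1.6000e-02,
        1.0000e-02, -0.0000e+00]), 'position': array([0.224, 0.583, 0.253]), 'ee_rot': array([ 0.182,  0.983, -0.001, -0.   ]), 'ft_force': array([-0.123,  0.576,  0.711]), 'torque': array([-0.036, -0.008,  0.018]), 'grasp_force': np.float64(0.0), 'grip_width': np.float64(1.004)}
top handle [([0.459, 0.097, 0.078], 0.68), ([0.472, 0.046, 0.191], 0.67)]
top pawl_tab []
top hinge []
top lid [([0.456, 0.096, 0.082], 0.91)]
top press [([0.456, 0.0, 0.071], 0.72)]
top press_arm [([0.471, 0.05, 0.196], 0.82)]
top lid_loose_a [([0.374, 0.359, 0.003], 0.78)]
top pen_2 [([0.548, 0.422, 0.017], 0.59), ([0.457, 0.004, 0.071], 0.44)]
top tape_1 [([0.542, 0.301, 0.05], 0.83), ([0.371, 0.358, 0.003], 0.22)]
top tub_pea_17 [([0.316, -0.471, 0.045], 0.88)]
side handle [([0.454, 0.081, 0.208], 0.67)]
side pawl_tab []
side hinge [([0.46, 0.074, 0.072], 0.88)]
side lid [([0.478, 0.061, 0.071], 0.67)]
side press [([0.454, 0.079, 0.071], 0.72)]
side press_arm [([0.46, 0.084, 0.208], 0.55)]
side lid_loose_a [([0.382, 0.365, 0.002], 0.63)]
side pen_2 [([0.544, 0.426, 0.012], 0.77)]
side tape_1 [([0.534, 0.308, 0.03], 0.68)]
side tub_pea_17 [([0.317, -0.465, 0.043], 0.82)]
```

View pics/top0.png

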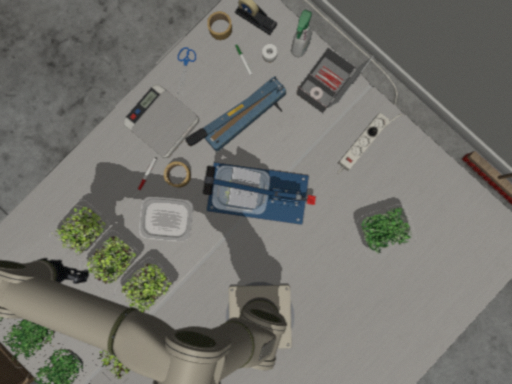

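View pics/side0.png

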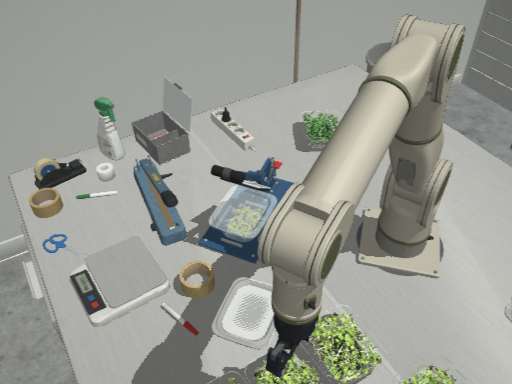

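The top view shows the press at about (257,192), with the handle at (210,180) and the red tab at (311,199). Next I measure them by colour and depth.

```bash
python3 - <<'E'
from h import *
c=camera("top");P=cloud(c);hsv=cv2.cvtColor(c["img"],cv2.COLOR_RGB2HSV).astype(int)
H,S,V=hsv[...,0],hsv[...,1],hsv[...,2]
win=np.zeros(H.shape,bool);win[150:235,195:325]=1
red=win&((H<8)|(H>172))&(S>150)&(V>80)
print("red",red.sum(),np.median(P[red],0),P[red].min(0),P[red].max(0))
blue=win&(H>95)&(H<125)&(S>90)&(P[...,2]<0.03)&(P[...,2]>-0.01)
v,u=np.nonzero(blue);print(blue.sum(),np.median(P[blue],0))
r=cv2.minAreaRect((P[blue][:,:2]*1000).astype(np.float32));print(r,cv2.boxPoints(r))
hi=win&(P[...,2]>0.22)
Q=P[hi];print("handle-ish",len(Q),Q.mean(0),Q.min(0),Q.max(0))
for lo in np.arange(.09,.34,.02):
    m=win&(P[...,2]>lo)&(P[...,2]<=lo+.02)
    if m.sum(): print(round(lo,2),m.sum(),np.round(np.median(P[m],0),3),np.round(P[m].min(0),3),np.round(P[m].max(0),3))
crop=c["img"][150:235,190:330];cv2.imwrite("pics/crop.png",cv2.cvtColor(cv2.resize(crop,None,fx=5,fy=5,interpolation=cv2.INTER_CUBIC),cv2.COLOR_RGB2BGR))
E
```

```text
red 58 [ 0.43261201 -0.19916216  0.06200305] [ 0.3595491  -0.21079393  0.05344369] [ 0.44797783 -0.03426462  1.46620719]
1648 [ 0.42412446 -0.09786445  0.01530107]
((464.60589599609375, -1.8890838623046875), (363.6518249511719, 185.0152130126953), 80.54283142089844) [[ 343.47974 -166.0438 ]
 [ 525.98035 -196.4437 ]
 [ 585.73206  162.26562]
 [ 403.23145  192.66553]]
handle-ish 466 [0.47342424 0.10932126 0.38591101] [ 0.3595491  -0.03426462  0.22190849] [0.53372586 0.16213312 1.46620719]
0.09 17 [ 0.436 -0.088  0.104] [ 0.432 -0.163  0.091] [ 0.473 -0.059  0.108]
0.11 151 [ 0.447 -0.08   0.124] [ 0.434 -0.165  0.111] [ 0.469 -0.045  0.13 ]
0.13 176 [ 0.453 -0.005  0.143] [ 0.402 -0.146  0.13 ] [0.527 0.022 0.15 ]
0.15 246 [0.459 0.017 0.161] [ 0.406 -0.035  0.15 ] [0.532 0.044 0.17 ]
0.17 259 [0.462 0.039 0.18 ] [ 0.409 -0.008  0.17 ] [0.534 0.066 0.19 ]
0.19 302 [0.467 0.063 0.201] [0.412 0.012 0.19 ] [0.538 0.091 0.21 ]
0.21 113 [0.47  0.07  0.213] [0.415 0.034 0.21 ] [0.537 0.091 0.23 ]
0.23 43 [0.475 0.071 0.24 ] [0.468 0.056 0.23 ] [0.485 0.096 0.249]
0.25 46 [0.48  0.094 0.259] [0.471 0.08  0.251] [0.49  0.125 0.27 ]
0.27 49 [0.481 0.117 0.28 ] [0.444 0.103 0.27 ] [0.494 0.154 0.29 ]
0.29 269 [0.489 0.142 0.301] [0.443 0.124 0.29 ] [0.534 0.162 0.308]
```

View pics/crop.png

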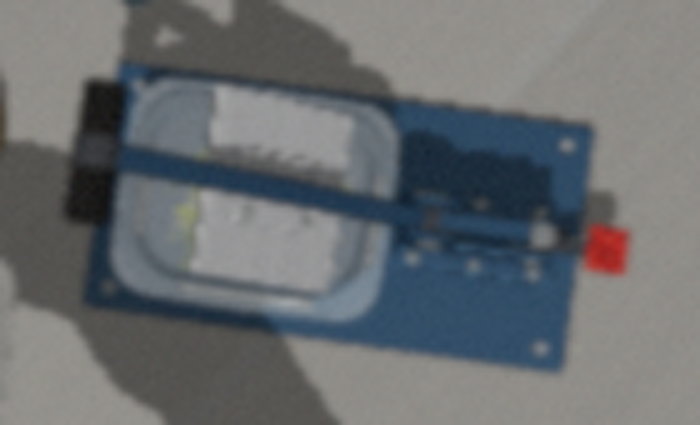

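Handle, tab and plate agree: axis 9.5° off +y, arm ≈0.716 rad, top of handle at 0.303 m. Next I plan the route to the tab.

```bash
cat > plan.py <<'E'
from h import *
from scipy.spatial.transform import Rotation as Rn
D=np.array([.165,.986]); TAB=np.array([.4326,-.199]); HINGE=TAB+.131*D
def hand(th): p=HINGE+.285*np.cos(th)*D; return [*p,.102+.285*np.sin(th)+.014+.022]
def plan(wps,pos,yaw):   # yaw: world angle of tool x, deg; tool points down
    pos=np.array(pos,float)
    for *w,y in wps:
        a=np.radians(yaw);x=np.array([np.cos(a),np.sin(a),0]);z=np.array([0,0,-1.]);Y=np.cross(z,x)
        B=np.stack([x,Y,z]); d=np.round(B@(np.array(w)-pos)/.15,2); s=round(-(y-yaw)/30,2)
        print(np.round(w,3),y,"->",d.tolist(),s)
        pos=pos+B.T@d*.15; yaw-=s*30
def now():
    o=manip.get_obs();R=Rn.from_quat(o["ee_rot"]).as_matrix()
    return o["position"],np.degrees(np.arctan2(R[1,0],R[0,0])),R,o
E
python3 - <<'E'
from plan import *
p,y,R,o=now();print(p,y,R[:,2])
t=TAB-.006*D
plan([(.29,.50,.36,132),(.39,.40,.40,106),(.47,.28,.40,80.5),(.49,.14,.40,80.5),(.48,0,.40,80.5),(.46,-.12,.34,80.5),(*t,.25,80.5),(*t,.12,80.5)],p,y)
E
```

```text
[0.22412525 0.5834435  0.25331709] 158.9855067648249 [ 1.78054282e-06  5.95920881e-05 -9.99999998e-01]
[0.29 0.5  0.36] 132 -> [-0.61, -0.36, -0.71] 0.9
[0.39 0.4  0.4 ] 106 -> [-0.94, 0.05, -0.27] 0.87
[0.47 0.28 0.4 ] 80.5 -> [-0.92, 0.29, 0.0] 0.85
[0.49 0.14 0.4 ] 80.5 -> [-0.9, 0.29, 0.0] -0.0
[0.48 0.   0.4 ] 80.5 -> [-0.93, 0.09, 0.0] -0.0
[ 0.46 -0.12  0.34] 80.5 -> [-0.81, 0.0, 0.4] -0.0
[ 0.432 -0.205  0.25 ] 80.5 -> [-0.59, -0.09, 0.6] -0.0
[ 0.432 -0.205  0.12 ] 80.5 -> [0.0, -0.0, 0.87] -0.0
```

>>> carry_out([
  [-0.61,-0.36,-0.71,0.9,-1],
  [-0.61,-0.36,-0.71,0.9,-1],
  [-0.61,-0.36,-0.71,0.9,-1],
  [-0.61,-0.36,-0.71,0.9,-1],
], force=40)

```text
clock: 1.65
position: [0.2915, 0.4998, 0.3615]
ee_rot: [0.408, 0.913, 0.002, 0.0]
ft_force: [-0.3, 0.2, -0.4]
grip_width: 0.143
grasp_force: 0.0
```

>>> carry_out([
  [-0.94,0.05,-0.27,0.87,-1],
  [-0.94,0.05,-0.27,0.87,-1],
  [-0.94,0.05,-0.27,0.87,-1],
  [-0.94,0.05,-0.27,0.87,-1],
])

```text
clock: 2.15
position: [0.3905, 0.4003, 0.3994]
ee_rot: [0.602, 0.798, -0.0, 0.0]
ft_force: [-0.4, 0.8, -0.5]
grip_width: 0.001
grasp_force: 0.0
```

>>> carry_out([
  [-0.92,0.29,0,0.85,-1],
  [-0.92,0.29,0,0.85,-1],
  [-0.92,0.29,0,0.85,-1],
  [-0.92,0.29,0,0.85,-1],
])

```text
clock: 2.65
position: [0.4692, 0.2805, 0.3993]
ee_rot: [0.763, 0.646, -0.001, -0.0]
ft_force: [-0.9, 0.1, 0.7]
grip_width: 0.0
grasp_force: 0.0
```

>>> carry_out([
  [-0.9,0.29,0,0,-1],
  [-0.9,0.29,0,0,-1],
  [-0.9,0.29,0,0,-1],
  [-0.9,0.29,0,0,-1],
])

```text
clock: 3.15
position: [0.4895, 0.141, 0.4001]
ee_rot: [0.763, 0.647, 0.0, -0.0]
ft_force: [0.0, 0.2, -0.6]
grip_width: -0.003
grasp_force: 0.0
```

>>> carry_out([
  [-0.93,0.09,0,0,-1],
  [-0.93,0.09,0,0,-1],
  [-0.93,0.09,0,0,-1],
  [-0.93,0.09,0,0,-1],
])

```text
clock: 3.65
position: [0.4802, 0.0015, 0.4002]
ee_rot: [0.763, 0.646, 0.0, -0.0]
ft_force: [0.4, 1.1, 0.3]
grip_width: -0.001
grasp_force: 0.0
```

>>> carry_out([
  [-0.81,0,0.4,0,-1],
  [-0.81,0,0.4,0,-1],
  [-0.81,0,0.4,0,-1],
  [-0.81,0,0.4,0,-1],
])

```text
clock: 4.15
position: [0.4605, -0.1179, 0.3401]
ee_rot: [0.763, 0.647, -0.0, -0.0]
ft_force: [0.1, 0.2, 1.1]
grip_width: -0.001
grasp_force: 0.0
```

>>> carry_out([
  [-0.59,-0.09,0.6,0,-1],
  [-0.59,-0.09,0.6,0,-1],
  [-0.59,-0.09,0.6,0,-1],
  [-0.59,-0.09,0.6,0,-1],
])

```text
clock: 4.65
position: [0.4333, -0.2031, 0.2509]
ee_rot: [0.763, 0.647, 0.0, 0.0]
ft_force: [0.0, 0.0, 0.6]
grip_width: 0.002
grasp_force: 0.0
```

```bash
python3 - <<'E'
from plan import *
p,y,R,o=now();print(p,y,R[:,2])
for n in("top","side"):
    c=camera(n);P=cloud(c);hsv=cv2.cvtColor(c["img"],cv2.COLOR_RGB2HSV).astype(int)
    H,S,V=hsv[...,0],hsv[...,1],hsv[...,2]
    red=((H<8)|(H>172))&(S>130)&(V>60)&(np.linalg.norm(P[...,:2]-TAB,axis=-1)<.04)
    if red.sum(): print(n,red.sum(),np.median(P[red],0),P[red].min(0),P[red].max(0))
    print([(np.round(b["position"],3),b["conf"]) for b in boxes_of("pawl_tab",c)[:2]])
    q=np.array(c["R"])@np.array([*TAB,.06])+c["t"];u,v=(q[:2]/q[2]*f(c)+[c["cx"],c["cy"]]).astype(int);print(u,v)
    im=c["img"][max(v-50,0):v+50,max(u-60,0):u+60]
    cv2.imwrite(f"pics/{n}1.png",cv2.cvtColor(cv2.resize(im,None,fx=4,fy=4),cv2.COLOR_RGB2BGR))
E
```

```text
[ 0.43329369 -0.20306847  0.25091148] 80.5860941193011 [ 5.87839494e-04 -9.92104528e-05 -9.99999822e-01]
top 32 [ 0.43326036 -0.19200233  0.06124332] [ 0.41835362 -0.19982721  0.05169438] [ 0.44809393 -0.18439712  0.0672098 ]
[(array([ 0.435, -0.185,  0.06 ]), 0.4), (array([0.458, 0.099, 0.079]), 0.22)]
310 199
side 41 [ 0.42549326 -0.19796528  0.06007949] [ 0.41250887 -0.21609926  0.05293924] [ 0.43639885 -0.16234403  0.09618096]
[]
275 163
```

>>> carry_out([
  [-0.02,0,0.35,0,-1],
  [-0.02,0,0.7,0,-1],
  [-0.02,0,0.98,0,-1],
  [-0.02,0,0.98,0,-1],
])

```text
clock: 5.35
position: [0.4299, -0.2073, 0.1016]
ee_rot: [0.764, 0.646, -0.002, -0.002]
ft_force: [-0.3, -0.2, 0.8]
grip_width: -0.004
grasp_force: 0.0
```

>>> carry_out([
  [0,0,0.06,0,-1],
  [0,0,0.12,0,-1],
  [0,0,0.15,0,-1],
])

```text
clock: 5.72
position: [0.4317, -0.2085, 0.0812]
ee_rot: [0.764, 0.645, 0.001, 0.001]
ft_force: [-0.2, -0.8, 2.4]
grip_width: -0.007
grasp_force: 1.2
```

>>> carry_out([
  [0.02,0,0.03,0,-1],
  [0.02,0,0.06,0,-1],
  [0.02,0,0.09,0,-1],
  [0.02,0,0.12,0,-1],
  [0.02,0,0.14,0,-1],
  [0.02,0,0.14,0,-1],
])

```text
clock: 6.48
position: [0.4324, -0.2081, 0.0608]
ee_rot: [0.765, 0.644, 0.0, 0.002]
ft_force: [-1.1, -9.4, 9.5]
grip_width: -0.003
grasp_force: 3.2
```

>>> carry_out([
  [-0.02,0,-0.2,0,-1],
  [-0.02,0,-0.6,0,-1],
  [-0.02,0,-1,0,-1],
  [-0.02,0,-1,0,-1],
])

```text
clock: 6.98
position: [0.4332, -0.209, 0.2136]
ee_rot: [0.764, 0.645, 0.003, 0.002]
ft_force: [0.2, -0.3, -1.2]
grip_width: 0.003
grasp_force: 0.0
```

```bash
python3 - <<'E'
from plan import *
p,y,R,o=now();print(p,y,o["ft_force"])
for n in("top","side"):
    c=camera(n);P=cloud(c);hsv=cv2.cvtColor(c["img"],cv2.COLOR_RGB2HSV).astype(int)
    H,S,V=hsv[...,0],hsv[...,1],hsv[...,2]
    red=((H<8)|(H>172))&(S>130)&(V>60)&(np.linalg.norm(P[...,:2]-TAB,axis=-1)<.04)
    if red.sum(): print(n,red.sum(),np.median(P[red],0),P[red].min(0),P[red].max(0))
    if n=="top":
        m=(P[...,2]>.27)&(P[...,2]<.32)&(np.linalg.norm(P[...,:2]-[.489,.142],axis=-1)<.07);Q=P[m]
        print("handle",m.sum(),np.median(Q,0),Q.max(0),Q.min(0))
    im=c["img"][120:220,200:360] if n=="side" else c["img"][150:250,210:370]
    cv2.imwrite(f"pics/{n}2.png",cv2.cvtColor(cv2.resize(im,None,fx=5,fy=5),cv2.COLOR_RGB2BGR))
E
```

```text
[ 0.43319683 -0.20904713  0.21361657] 80.3853463390233 [ 0.15716691 -0.30220571 -1.15982165]
top 23 [ 0.42713086 -0.19482074  0.04054155] [ 0.41921076 -0.20241477  0.03407236] [ 0.44543133 -0.17035707  0.33680008]
handle 316 [0.48516755 0.13895067 0.30056011] [0.53317916 0.16092085 0.30962789] [0.44330259 0.1029806  0.27066614]
side 20 [ 0.4227019  -0.19123427  0.03990648] [ 0.41343399 -0.20615329  0.03536845] [ 0.43215212 -0.18355855  0.04529634]
```

View pics/side2.png

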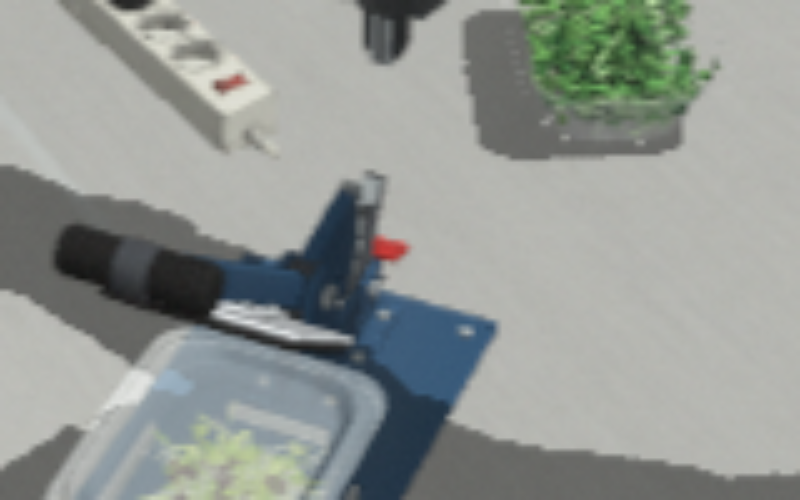

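The side view shows the gripper clear above and the red tab at (390,248), left at z≈0.040, 21 mm lower: the pawl has flipped, with the arm still up. Next is the handle.

```bash
python3 - <<'E'
from plan import *
p,y,R,o=now()
h=hand(.716);print(HINGE,h)
k=lambda t:hand(t)
plan([(.433,-.209,.36,80.5),(.45,-.11,.40,80.5),(.475,.035,.40,80.5),(h[0],h[1],.39,80.5),(h[0],h[1],.337,80.5)],p,y)
a=np.radians(80.5);X=np.array([np.cos(a),np.sin(a)]);Y=np.array([np.sin(a),-np.cos(a)])
for A in (.716,.5,.3,.1):
  for t in np.arange(A,-.02,-.04):
    q=np.array(hand(t))-hand(A);print(A,round(t,3),np.round([X@q[:2]/.15,Y@q[:2]/.15,-q[2]/.15],2)) if A==.716 else 0
E
```

```text
[ 0.454215 -0.069834] [np.float64(0.4896924115099631), np.float64(0.1421704105989312), np.float64(0.3250660718710892)]
[ 0.433 -0.209  0.36 ] 80.5 -> [-0.0, 0.01, -1.0] -0.0
[ 0.45 -0.11  0.4 ] 80.5 -> [0.66, 0.0, -0.27] -0.0
[0.475 0.035 0.4  ] 80.5 -> [0.99, 0.01, 0.0] -0.0
[0.49  0.142 0.39 ] 80.5 -> [0.72, -0.02, 0.07] -0.0
[0.49  0.142 0.337] 80.5 -> [-0.0, -0.0, 0.35] -0.0
0.716 0.716 [ 0.  0. -0.]
0.716 0.676 [0.05 0.   0.06]
0.716 0.636 [0.1  0.   0.12]
0.716 0.596 [0.14 0.   0.18]
0.716 0.556 [0.18 0.   0.24]
0.716 0.516 [0.22 0.   0.31]
0.716 0.476 [0.26 0.   0.38]
0.716 0.436 [0.29 0.   0.44]
0.716 0.396 [0.32 0.   0.51]
0.716 0.356 [0.35 0.   0.58]
0.716 0.316 [0.37 0.   0.66]
0.716 0.276 [0.39 0.   0.73]
0.716 0.236 [0.41 0.   0.8 ]
0.716 0.196 [0.43 0.   0.88]
0.716 0.156 [0.44 0.   0.95]
0.716 0.116 [0.45 0.   1.03]
0.716 0.076 [0.46 0.   1.1 ]
0.716 0.036 [0.47 0.   1.18]
0.716 -0.004 [0.47 0.   1.25]
```

>>> carry_out([
  [0,0,-0.5,0,-1],
  [0,0,-1,0,-1],
  [0,0,-1,0,-1],
  [0,0,-1,0,-1],
])

```text
clock: 7.58
position: [0.4316, -0.2082, 0.3599]
ee_rot: [0.764, 0.645, 0.0, 0.0]
ft_force: [-0.7, 0.6, -0.6]
grip_width: -0.001
grasp_force: 0.0
```

>>> carry_out([
  [0.66,0,-0.27,0,-1],
  [0.66,0,-0.27,0,-1],
  [0.66,0,-0.27,0,-1],
])

```text
clock: 7.95
position: [0.4483, -0.1072, 0.3987]
ee_rot: [0.762, 0.648, -0.001, -0.001]
ft_force: [-0.7, 0.2, -0.4]
grip_width: 0.001
grasp_force: 0.0
```

>>> carry_out([
  [0.99,0.01,0,0,-1],
  [0.99,0.01,0,0,-1],
  [0.99,0.01,0,0,-1],
  [0.99,0.01,0,0,-1],
])

```text
clock: 8.45
position: [0.4738, 0.0365, 0.3978]
ee_rot: [0.763, 0.646, -0.002, -0.001]
ft_force: [-0.3, -0.5, -0.1]
grip_width: -0.004
grasp_force: 0.0
```

>>> carry_out([
  [0.72,-0.02,0.07,0,-1],
  [0.72,-0.02,0.07,0,-1],
  [0.72,-0.02,0.07,0,-1],
  [0.72,-0.02,0.07,0,-1],
])

```text
clock: 8.95
position: [0.4893, 0.1401, 0.3891]
ee_rot: [0.765, 0.644, -0.001, 0.0]
ft_force: [0.5, -0.9, -0.1]
grip_width: 0.005
grasp_force: 0.0
```

>>> carry_out([
  [0,0,0.2,0,-1],
  [0,0,0.35,0,-1],
  [0,0,0.35,0,-1],
])

```text
clock: 9.32
position: [0.4886, 0.1401, 0.3362]
ee_rot: [0.765, 0.644, -0.001, -0.0]
ft_force: [-0.1, -0.8, 0.1]
grip_width: -0.002
grasp_force: 0.0
```

>>> carry_out([
  [0,0,0.07,0,-1],
  [0.06,0,0.13,0,-1],
  [0.11,0,0.19,0,-1],
  [0.15,0,0.25,0,-1],
  [0.19,0,0.31,0,-1],
  [0.23,0,0.38,0,-1],
  [0.27,0,0.45,0,-1],
  [0.3,0,0.51,0,-1],
])

```text
clock: 10.32
position: [0.4968, 0.189, 0.2608]
ee_rot: [0.763, 0.646, 0.001, -0.0]
ft_force: [1.7, 3.7, 6.3]
grip_width: 0.0
grasp_force: 2.5
```

```bash
python3 - <<'E'
from plan import *
p,y,R,o=now();print(p,y,o["ft_force"],hand(.436))
for n in("side",):
    c=camera(n)
    cv2.imwrite(f"pics/{n}3.png",cv2.cvtColor(cv2.resize(c["img"][100:280,150:350],None,fx=3,fy=3),cv2.COLOR_RGB2BGR))
E
```

```text
[0.4968379  0.18896417 0.26080695] 80.48741448866858 [1.68480106 3.73989165 6.25256705] [np.float64(0.4968407255955247), np.float64(0.1848870026496206), np.float64(0.2583603622574965)]
```

View pics/side3.png

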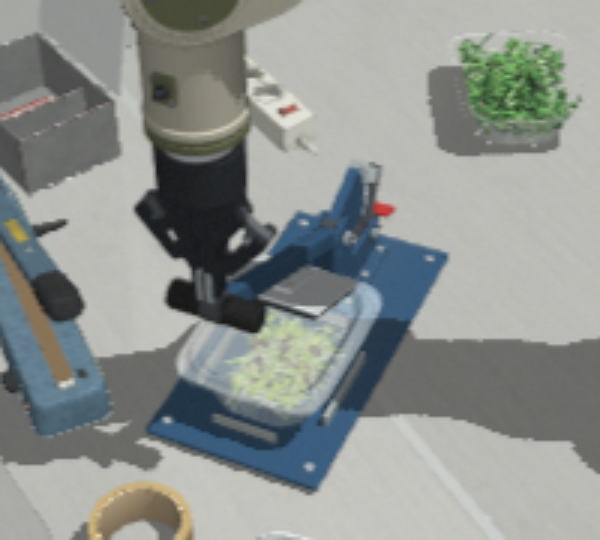

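The fingertips are on the middle of the handle (210,305) and it is moving down. I continue along the arc, about 3 mm nearer the hinge.

>>> carry_out([
  [0.01,0,0.07,0,-1],
  [0.04,0,0.15,0,-1],
  [0.06,0,0.22,0,-1],
  [0.08,0,0.29,0,-1],
  [0.1,0,0.36,0,-1],
  [0.12,0,0.44,0,-1],
  [0.13,0,0.51,0,-1],
  [0.14,0,0.59,0,-1],
  [0.14,0,0.66,0,-1],
  [0.15,0,0.7,0,-1],
])

```text
clock: 11.62
position: [0.5002, 0.2083, 0.1551]
ee_rot: [0.764, 0.645, -0.001, 0.0]
ft_force: [-1.8, -1.6, 5.0]
grip_width: -0.004
grasp_force: 2.6
```

>>> carry_out([
  [0.01,0,0.04,0,-1],
  [0.01,0,0.08,0,-1],
  [0.01,0,0.12,0,-1],
  [0.01,0,0.12,0,-1],
])

```text
clock: 12.12
position: [0.5006, 0.2097, 0.1391]
ee_rot: [0.764, 0.645, -0.0, -0.0]
ft_force: [-8.3, -2.5, 20.2]
grip_width: 0.0
grasp_force: 10.1
```

>>> carry_out([
  [0,0,0.02,0,-1],
  [0,0,0.03,0,-1],
  [0,0,0.03,0,-1],
  [0,0,0.03,0,-1],
])

```text
clock: 12.62
position: [0.5009, 0.2097, 0.1379]
ee_rot: [0.764, 0.645, 0.0, -0.001]
ft_force: [-22.1, -10.2, 55.2]
grip_width: -0.003
grasp_force: 27.6
```

Hard stop at TCP z = 0.138, exactly where level was predicted. I back off straight up and check.

>>> carry_out([
  [0,0,-0.05,0,-1],
  [0,0,-0.3,0,-1],
  [0,0,-0.7,0,-1],
  [0,0,-1,0,-1],
  [0,0,-1,0,-1],
  [0,0,-1,0,-1],
])

```text
clock: 13.38
position: [0.5002, 0.2099, 0.2821]
ee_rot: [0.764, 0.645, -0.001, -0.0]
ft_force: [-0.5, 0.3, -0.5]
grip_width: -0.001
grasp_force: 0.0
```

```bash
python3 - <<'E'
from plan import *
p,y,R,o=now();print(p,o["ft_force"])
c=camera("top");P=cloud(c)
g=np.array(hand(0)[:2])
for n in("top","side"):
    c=camera(n);P=cloud(c)
    m=(np.linalg.norm(P[...,:2]-g,axis=-1)<.045)&(P[...,2]<.16)&(P[...,2]>.06)
    print(n,m.sum(),np.percentile(P[m][:,2],[50,90,98]))
    hsv=cv2.cvtColor(c["img"],cv2.COLOR_RGB2HSV).astype(int);H,S=hsv[...,0],hsv[...,1]
    r=((H<8)|(H>172))&(S>130)&(np.linalg.norm(P[...,:2]-TAB,axis=-1)<.04);print("tab",r.sum(),np.median(P[r],0))
    # bar height along the arm
    for s in(.05,.1,.2,.25):
        q=HINGE+s*D;k=(np.linalg.norm(P[...,:2]-q,axis=-1)<.008)&(P[...,2]<.2);print(s,k.sum(),np.round(np.median(P[k][:,2]),4) if k.any() else None)
cv2.imwrite("pics/side4.png",cv2.cvtColor(cv2.resize(c["img"][100:280,150:350],None,fx=3,fy=3),cv2.COLOR_RGB2BGR))
E
```

```text
[0.50017788 0.20986841 0.28205605] [-0.5002375   0.31340894 -0.46093412]
top 223 [0.11492    0.11925314 0.12145575]
tab 45 [ 0.42695475 -0.20207117  0.03883892]
0.05 18 0.1155
0.1 16 0.1144
0.2 15 0.114
0.25 16 0.1125
side 360 [0.11194725 0.1167313  0.11931667]
tab 20 [ 0.42324434 -0.19122988  0.04211363]
0.05 15 0.1115
0.1 11 0.1123
0.2 35 0.0659
0.25 45 0.012
```

View pics/side4.png

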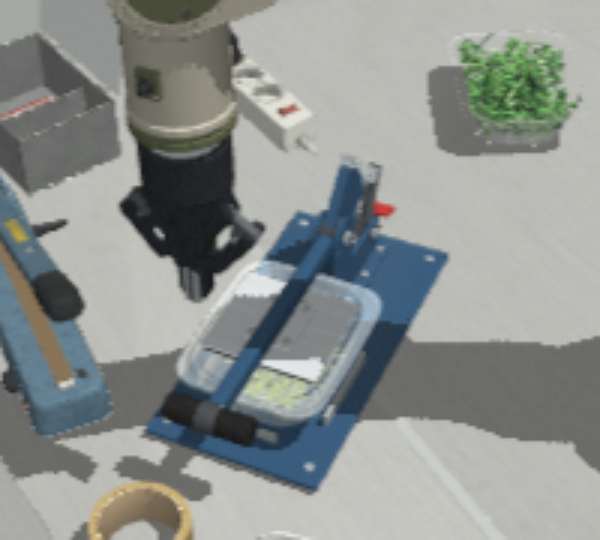

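The picture shows the arm level, with the handle at (208,418), the pad on the lid, the tab still down at (383,210) and the gripper clear. I hand it in.

```bash
python3 -c "
from workcell import ticket
print(ticket.hand_in())"
```

```text
the job is handed in; nothing more can be done
None
```

The job is handed in with no verdict returned: the pawl stayed flipped off the teeth, the press arm reached its level hard stop so the lid should be fully seated (its travel was not measured directly), and the gripper is clear of everything.

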